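# Hold the tablet counter's key switch in purge

## Robot

A 6-joint arm with a two-finger parallel gripper is mounted at the origin on the work surface. World frame = base frame: x ahead of the robot, y to its left, z up, the work surface at z = 0. Lengths are in mm, angles in rad, forces in N, time in s.
With the tool pointing down it reaches from about 275 to 750 mm from the base axis. Payload 10.2 kg.
Tool frame: the origin (TCP) lies on the centre line of the jaws, within the pads' length; the fingertips stand 19 mm ahead of it and the grasp point (between the pads) is the TCP; z points along the fingers, y is the line along which they close (so a half turn about z gives the same grasp; the last joint's range is limited). The gripper opens to 85 mm and grips with 20 to 120 N. Pads are 22 mm wide; open, the fingers measure 114 mm over their backs; the gripper's body (76 mm by 85 mm) begins 54 mm behind the grasp point. The pads swing forward as they close: fully open they stand 13 mm farther back than shut.
Start: joints at [-1.395, 0.313, 1.498, -0, 1.331, -0.223], TCP at [203.852, -483.814, 250.294] pointing down, gripper open.
Joint ranges: [-2.94, 2.94], [-0.97, 2.17], [0.19, 2.56], [-1.23, 4.37], [0.02, 3.11], [-2.88, 2.88]. Speed limits (rad/s): [2.39, 2.39, 3.01, 3.14, 3.14, 3.14].

## Interface

Orientations are given as a unit quaternion [w, x, y, z].
In Python, from rig import sense, capture, finish_job, regions_of, mark_of gives the robot as it stands.
- The arm moves only by the tool jog_arm, never from a script. Its argument "series" is text: rows parted by semicolons, each of 7 numbers parted by spaces: the shift along the tool's x, y, z in units of 0.4 m (1.0 is 0.4 m), then the turn, a rotation vector about the tool's x, y, z in units of pi/2 rad (1.0 is pi/2 rad), then the opening, from -1 (shut) to 1 (fully open). A call has 1 to 20 rows; each row is the pose to reach, as a shift and turn from the pose commanded when the call began, along the tool's axes at that moment; what a row does not reach only later rows make up. A row lasts 1/8 s, in which the tool goes at most 62.5 mm and 10.7 degrees, less where a joint would pass 70% of its speed; a pose out of reach is approached as far as the arm can. A call with a number of a shift or a turn outside -1 to 1 is refused whole. A call with a gripper value outside its range is refused whole. The fingers move at their own pace and stop on an object; "grip_force" is the grip in N (left out, the last holds). Time passes only in rows, so rows that repeat a pose let the fingers close. It gives the time, the measured TCP pose, the force, the opening and the grip force at its end, in the units of the state.
- sense(): the state, without advancing time (a new reading comes with each control period).
- capture(name): name is "scene" or "top"; returns a dict with "img" (384x512x3 uint8, red, green, blue), "intrinsics" (3x3 intrinsics, pixels), "R" (3x3) and "t" (3): a world point X has camera coordinates R X + t. Camera axes: x right, y down, z forward; pixel columns grow to the right and rows downward; lengths in mm; the calibration is good to about 2 mm. A picture is of the moment at which its call begins. There is no depth.
- finish_job(): hands the job in; it is judged then, once.
Trained networks look in a picture, given as the dict that the camera call returned (one of the last four; its "shot" number tells which), for a name from the list of things; names that differ only in an ending like _2 or _b are one class to them, and where a whole thing is asked for, a point or a joint stands for the part that bears it (a point fixed in the world has none). Each returns a list of dicts, best first, with "confidence" (0 to 1); they miss things now and then, are a little off and sometimes report something else, mostly with a low value. They report only what shows in the picture. A call takes as long as a camera call. They do not tell look-alikes from the thing itself.
- regions_of(label, picture): "region" (384x512 bool, what is visible of it) and "point" ([row, column] in pixels, amid what is visible of it).
- mark_of(label, picture): "point" ([row, column] in pixels: a listed point, or the origin of a listed thing).
The state is a dict: "time_s": time; "joints": joint angles; "dq": joint speeds; "tau": joint torques, N m; "eef_pos": TCP position; "ee_rot": TCP orientation; "force": force on the tool from outside, world axes, zero at the start; "wrist_torque": the same for the moment, N m; "grip_width": opening from 0.0 (shut) to 1.0 (fully open); "grip_force": force on a finger pad.
Only numpy, scipy, OpenCV 4.12 (cv2) and the standard library are available. Lean on these libraries where they do the work, as an engineer would, in place of code of your own. Each camera call takes 0.05 s, during which the arm holds its last target. There are 200 camera calls.

## Task

Pull the service key straight up out of its sprung parking socket, push it fully home into the key switch on the low front deck of the grey tablet counter, working it down past the sticky pins, and turn it a quarter turn clockwise (seen from above) to its stop. The switch springs back, so finish with the gripper still gripping the key and holding it turned, pushed home. Leave the bottles, dosing cup, screw cap and forceps where they are.

Things in the scene. Friction and masses are not known exactly. Their poses are not given: they have to be found in the camera images.
- key: Loose service key, about 60 g, 78 mm long, standing blade down in the parking socket. Origin at the blade's tip, z up towards the bow. Same either way round about z. Blade 16 mm wide (y), 6 mm thick (x), z 0 to 24 mm, tip rounded 3 mm; neck 6 mm across to z 36; steel shoulder 16 mm across to z 43; bow above. Fully home, the shoulder rests on the face, the tip 36 mm below it.
- key_bow (a point): Centre of the key's bow (its black plastic grip), 60 mm above the blade's tip, axes as the key's. The bow is 32 mm wide along y, 10 mm thick along x and 36 mm high (18 mm above and below this point). Grip it across its thickness, fingers closing along x.
- dock_mouth (a point): Centre of the slot in the top face of the parking socket, an aluminium block 64 x 64 mm, 45 mm high, fixed to the bench. Slot 17.5 mm along y, 7.5 mm along x, straight down. Two sprung detents catch the top of the blade: about 7 to 20 N straight up over the first 8 mm pulls it free; the key is clear after 36 mm of rise.
- counter: Grey tablet counter, fixed; origin on the bench right under the keyhole, x towards its tower. Low deck 70 mm high, 60 mm to -x and 100 mm to either side of the keyhole. Tower 170 mm high (funnel to 225 mm) begins 90 mm along x. A chute sticks out of the tower's front, 50 to 87 mm along +y, to 60 mm from the origin along x, 95 to 150 mm above the bench.
- lock_mouth (a point): Centre of the keyhole in the face of the square steel plate (52 mm wide, 6 mm thick) on the deck, 76 mm above the bench, axes as the counter's. Slot 17.5 mm (y) by 7.5 mm (x), straight down; takes the blade either way round. Sticky pins at tip depths of 19-23 and 27-32 mm resist with up to 20 N. The key turns only within 5 mm of fully home, and is trapped once turned.
- switch (a joint): Turn of the key cylinder in rad: 0 with its slot in line with the keyhole, growing clockwise seen from above to a stop at 1.571 (a quarter). A spring returns it to 0: 0.04 N m at 0, 0.10 N m at the quarter. The blade has about 0.15 rad of play in it, so turn the gripper up to that much past 1.57 to reach the stop.
- bottle_a: White plastic bottle, 54 mm across, 95 mm high, upright, origin under its centre. Leave alone.
- bottle_b: White plastic bottle, 48 mm across, 85 mm high, upright, origin under its centre. Leave alone.
- bottle_c: White plastic bottle, 48 mm across, 75 mm high, upright, origin under its centre. Leave alone.
- cup: Green plastic dosing cup, 42 mm across the rim, 36 mm high, origin under its centre. Leave alone.
- cap: Black screw cap, 38 mm across, 16 mm high, lying on the bench, origin under its centre. Leave alone.
- forceps: Steel pill forceps lying along their x axis, 136 mm long, 18 mm wide, 8 mm high, origin under the middle. Leave alone.
Things that resemble listed ones, but are neither listed nor needed, are in the scene too. Of the things that look like the part that bears dock_mouth, the middle-sized one is meant.

How it is judged (in metres and radians):
On the way, in this order (a step that is already met when the one before it is completed fails the run):
1. the key is pulled up clear of the parking socket, in the gripper (z of key in the frame of dock_mouth above 0.003 m and contact force between the fingers and key above 2 N), for 0.1 s.
2. the key is fully home in the key switch (shoulder within 4.5 mm of the plate), not yet turned (z of key in the frame of lock_mouth below -0.0315 m and horizontal distance between key and lock_mouth below 0.004 m and angle between key's own z axis and vertical below 0.12 rad and value of joint switch below 0.4 rad), for 0.1 s.
At the end, for the whole second after the job is handed in: The key is home in the key switch (tip more than 31.5 mm below the plate's face, within 4 mm of its centre, upright within 0.12 rad), the cylinder is turned more than 1.30 rad of its 1.57 and stays there, and the gripper still grips the key (more than 2 N) (z of key in the frame of lock_mouth below -0.0315 m and horizontal distance between key and lock_mouth below 0.004 m and angle between key's own z axis and vertical below 0.12 rad and value of joint switch above 1.3 rad and velocity of joint switch below 0.2 rad/s and contact force between the fingers and key above 2 N); the arm keeps its last pose, push and grip.
It fails at once if a bottle, the dosing cup, the screw cap or the forceps is moved more than 30 mm from where it stood (distance of any of bottle_a, bottle_b, bottle_c, cup, cap, forceps from where it was at the start of the episode above 0.03 m).
It also fails if it takes over 58 s, if anything falls off the work surface, if the arm or the gripper's body presses on something with over 40 N, if the wrist force passes 120 N, or if a joint passes its speed limit or range.

## Working session

There is one attempt and no reset: what is moved stays moved. The work goes in short steps, Python scripts to look and compute and a tool call to move; the robot and the scene stay as the last step left them, time stands still between calls to the robot, and variables do not carry over. Pictures are saved under pics/ and viewed, at most 10 in all, crops included, and the job is handed in when it is done.

Besides the shell and the picture viewer there is one more tool, called as name(argument=value, ...), one argument or row to a line, values as JSON. jog_arm: Moves the arm, as the interface text tells. Shifts and turns lie within -1 to 1; 1 stands for 0.4 m of shift or pi/2 rad of turn. Its arguments: {"type":"object","properties":{"series":{"type":"string"},"grip_force":{"type":"number"}},"required":["series"]}

```bash
mkdir -p pics; cat > h.py <<'E'
import numpy as np, cv2
from rig import *
def ray(p,rc):
    K,R,t=[np.array(p[k],float) for k in("intrinsics","R","t")]
    d=R.T@np.linalg.solve(K,[rc[1],rc[0],1.]); return -R.T@t,d
def at(p,rc,z):
    c,d=ray(p,rc); return c+d*(z-c[2])/d[2]
def proj(p,X):
    K,R,t=[np.array(p[k],float) for k in("intrinsics","R","t")]
    q=K@(R@np.array(X,float)+t); return q[1]/q[2],q[0]/q[2]
def tri(p1,a,p2,b):
    c1,d1=ray(p1,a);c2,d2=ray(p2,b)
    s=np.linalg.lstsq(np.c_[d1,-d2],c2-c1,rcond=None)[0]
    x,y=c1+d1*s[0],c2+d2*s[1]; return (x+y)/2,np.linalg.norm(x-y)
def save(n,img,s=1): cv2.imwrite(f"pics/{n}.png",cv2.cvtColor(cv2.resize(img,None,fx=s,fy=s,interpolation=cv2.INTER_CUBIC),cv2.COLOR_RGB2BGR))
E
python3 - <<'E'
from h import *
P={n:capture(n) for n in("scene","top")}
for n,p in P.items():
    for l in["key","key_bow","dock_mouth","lock_mouth","counter"]:
        print(n,l,[(np.round(m["point"],1).tolist(),round(m["confidence"],2)) for m in mark_of(l,p)[:5]])
print(sense()["ee_rot"],sense()["force"])
save("both",np.vstack([P["scene"]["img"],P["top"]["img"]]),.78)
save("top",P["top"]["img"],1.55)
save("scene",P["scene"]["img"],1.55)
E
```

```text
scene key [([190.5, 204.7], 0.56)]
scene key_bow [([174.3, 204.2], 0.58)]
scene dock_mouth [([223.4, 147.7], 0.93), ([181.2, 204.0], 0.72), ([132.2, 176.9], 0.68)]
scene lock_mouth [([215.9, 316.2], 0.63)]
scene counter [([231.9, 311.9], 0.63)]
top key [([207.1, 328.9], 0.43)]
top key_bow [([208.8, 336.5], 0.57), ([205.4, 330.2], 0.33)]
top dock_mouth [([206.3, 334.5], 0.86), ([127.3, 364.3], 0.8), ([280.5, 409.7], 0.79)]
top lock_mouth [([185.1, 182.3], 0.84)]
top counter [([188.4, 188.9], 0.63)]
[-3.60948278e-06  9.80189144e-01  1.98063734e-01  8.46476956e-06] [ 0.12102633 -0.11032189 -0.66091946]
```

View pics/top.png

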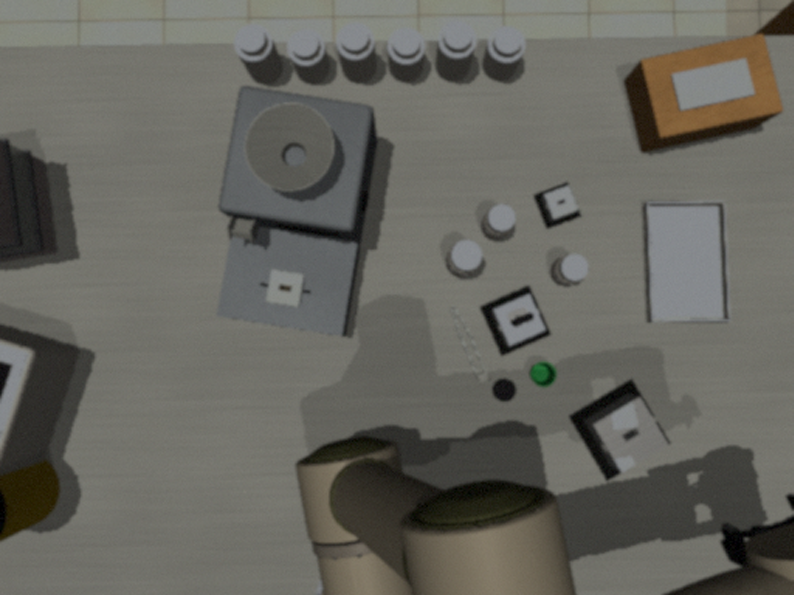

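View pics/scene.png

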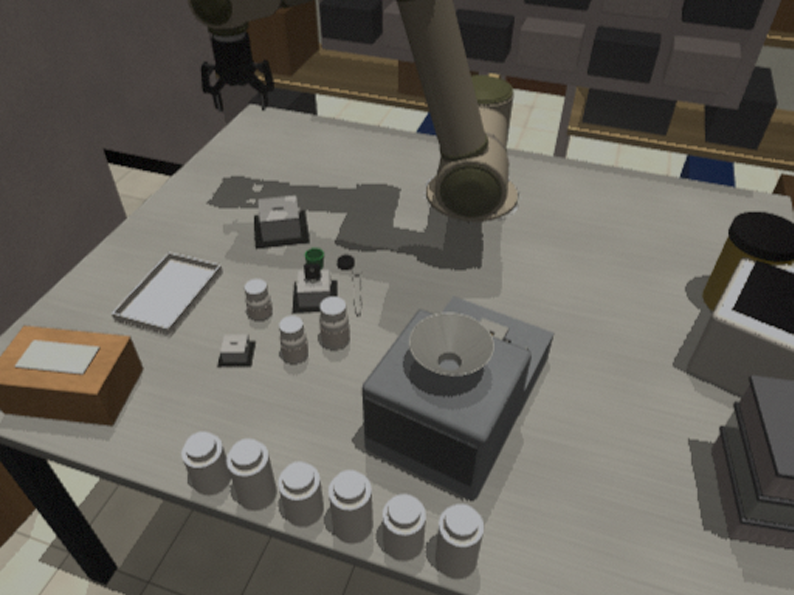

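The three look-alike sockets in the top view (full-resolution row, col) are the small one at (131,361), the middle one at (206,334) and the big one at (280,407). The middle-sized one fits, and it holds the black key. I'll confirm it in a crop and measure the yaws.

```bash
python3 - <<'E'
from h import *
s=capture("scene");p=capture("top")
b=lambda f,l,q,near:min(f(l,q),key=lambda m:np.hypot(*(np.array(m["point"])-near)))
kb=tri(s,b(mark_of,"key_bow",s,(174,204))["point"],p,b(mark_of,"key_bow",p,(207,334))["point"])
dm=tri(s,b(mark_of,"dock_mouth",s,(181,204))["point"],p,b(mark_of,"dock_mouth",p,(206,334))["point"])
lm=tri(s,b(mark_of,"lock_mouth",s,(216,316))["point"],p,b(mark_of,"lock_mouth",p,(185,182))["point"])
print("bow",kb,"dock",dm,"lock",lm)
for l,z,c in[("dock_mouth",45,(206,334)),("lock_mouth",76,(185,182)),("key_bow",69,(208,335))]:
    print(l,at(p,b(mark_of,l,p,c)["point"],z).round(1))
print("scene lock z76",at(s,b(mark_of,"lock_mouth",s,(216,316))["point"],76).round(1),"bow z69",at(s,b(mark_of,"key_bow",s,(174,204))["point"],69).round(1))
# bright faces / dark bow rectangles in top view, in world coords at given height
g=cv2.cvtColor(p["img"],cv2.COLOR_RGB2GRAY)
def rect(c,r,lo,hi,z,n):
    m=np.zeros_like(g);sl=np.s_[c[0]-r:c[0]+r,c[1]-r:c[1]+r]
    m[sl]=cv2.inRange(g[sl],lo,hi)
    k,lab,st,ce=cv2.connectedComponentsWithStats(m)
    i=1+np.argmax(st[1:,4]); pts=np.argwhere(lab==i)
    w=np.array([at(p,q,z)[:2] for q in pts],np.float32)
    print(n,cv2.minAreaRect(w),st[i,4])
rect((185,184),20,170,255,76,"plate")
rect((206,334),22,150,255,45,"dockface")
rect((206,336),11,0,60,87,"bow")
rect((131,361),16,150,255,30,"small"); 
for n in["bottle","cup","cap","forceps","bottle_a"]:
    try: print(n,[at(p,m["point"],0)[:2].round().tolist() for m in mark_of(n,p) if m["confidence"]>.3])
    except Exception as e: print(n,e)
a=cv2.resize(p["img"][160:250,290:380],(400,400),interpolation=cv2.INTER_CUBIC)
d=cv2.resize(p["img"][150:220,147:217],(400,400),interpolation=cv2.INTER_CUBIC)
save("crop",np.hstack([a,d]))
np.save("g.npy",g); print(g[196:216,320:350:2])
E
```

```text
Traceback (most recent call last):
ValueError: min() iterable argument is empty
```

```bash
cat > m.py <<'E'
from h import *
C={"scene":{"key_bow":(174,204),"dock_mouth":(181,204),"lock_mouth":(216,316)},"top":{"key_bow":(207,334),"dock_mouth":(206,334),"lock_mouth":(185,182)}}
Q={};P={}
for n in C:
    for l in C[n]: Q[n,l]=[]
    for i in range(4):
        P[n]=p=capture(n)
        for l,c in C[n].items():
            Q[n,l]+=[m["point"] for m in mark_of(l,p) if np.hypot(*(np.array(m["point"])-c))<9]
s,p=P["scene"],P["top"]
for l,z in[("dock_mouth",45),("lock_mouth",76),("key_bow",69)]:
    a,b=[np.median(Q[n,l],axis=0) if Q[n,l] else np.array(C[n][l]) for n in C]
    print(l,[len(Q[n,l]) for n in C],a.round(1),b.round(1),"tri",*[np.round(x,1) for x in tri(s,a,p,b)],"scene",at(s,a,z).round(1),"top",at(p,b,z).round(1))
g=cv2.cvtColor(p["img"],cv2.COLOR_RGB2GRAY)
def rect(c,r,lo,hi,z,n):
    m=np.zeros_like(g);sl=np.s_[c[0]-r:c[0]+r,c[1]-r:c[1]+r]
    m[sl]=cv2.inRange(g[sl],lo,hi)
    k,lab,st,ce=cv2.connectedComponentsWithStats(m)
    i=1+np.argmax(st[1:,4]); pts=np.argwhere(lab==i)
    w=np.array([at(p,q,z)[:2] for q in pts],np.float32)
    print(n,np.round(np.r_[cv2.minAreaRect(w)[0],cv2.minAreaRect(w)[1],cv2.minAreaRect(w)[2]],1),st[i,4])
rect((185,184),20,170,255,76,"plate")
rect((206,334),22,150,255,45,"dockface")
rect((206,336),11,0,60,87,"bow")
for n in["bottle_a","cup","cap","forceps"]:
    print(n,[at(p,m["point"],0)[:2].round().tolist() for m in mark_of(n,p) if m["confidence"]>.3])
a=cv2.resize(p["img"][160:250,290:380],(400,400),interpolation=cv2.INTER_CUBIC)
d=cv2.resize(p["img"][150:220,147:217],(400,400),interpolation=cv2.INTER_CUBIC)
save("crop",np.hstack([a,d]))
print(g[176:196:1,168:202:2])
E
python3 m.py
```

```text
dock_mouth [4, 4] [182.6 203.2] [206.  333.5] tri [ 466.2 -213.1   38.4] 3.3 scene [ 472.4 -207.9   45. ] top [ 466.5 -213.5   45. ]
lock_mouth [4, 4] [214.5 317.6] [184.4 181.8] tri [522.5 159.8  78. ] 3.1 scene [519.9 161.   76. ] top [523.  158.7  76. ]
key_bow [4, 4] [174.9 200.4] [207.6 336. ] tri [ 462.5 -217.9   65.4] 4.2 scene [ 466.5 -218.    69. ] top [ 461.7 -215.2   69. ]Traceback (most recent call last):
  File "m.py", line 22, in <module>
    rect((185,184),20,170,255,76,"plate")
    ~~~~^^^^^^^^^^^^^^^^^^^^^^^^^^^^^^^^^
  File "m.py", line 19, in rect
    i=1+np.argmax(st[1:,4]); pts=np.argwhere(lab==i)
        ~~~~~~~~~^^^^^^^^^^
    return _wrapfunc(a, 'argmax', axis=axis, out=out, **kwds)
    return bound(*args, **kwds)
ValueError: attempt to get argmax of an empty sequence
```

```bash
python3 - <<'E'
import re
t=open('m.py').read()
t=t.replace("cv2.inRange(g[sl],lo,hi)","cv2.threshold(np.ascontiguousarray(g[sl]),0,255,(cv2.THRESH_BINARY if hi==255 else cv2.THRESH_BINARY_INV)|cv2.THRESH_OTSU)[1]")
t=t.replace("print(g[176","#").replace('rect((185,184),20','rect((185,184),17').replace("(206,336),11","(206,336),9")
open('m.py','w').write(t)
E
python3 m.py
```

```text
dock_mouth [4, 4] [182.1 201.8] [207.7 333.7] tri [ 462.8 -216.4   36.2] 2.4 scene [ 471.7 -213.    45. ] top [ 462.2 -213.8   45. ]
lock_mouth [3, 4] [216.7 317. ] [184.3 182. ] tri [523.5 160.   70.3] 1.5 scene [528.7 161.3  76. ] top [523.2 158.3  76. ]
key_bow [4, 5] [173.2 200.6] [206.9 335.6] tri [ 464.1 -215.6   74.3] 4.3 scene [ 459.  -220.7   69. ] top [ 463.5 -214.4   69. ]
plate [520.7 155.8  51.6  51.9  81.1] 410
dockface [ 467.8 -213.9  107.5  107.    89.2] 1241
bow [ 466.4 -213.6   13.1   33.4   22.3] 72
bottle_a [[561.0, -135.0]]
cup [[378.0, -250.0]]
cap [[357.0, -192.0]]
forceps [[418.0, -134.0], [468.0, -222.0]]
```

View pics/crop.png

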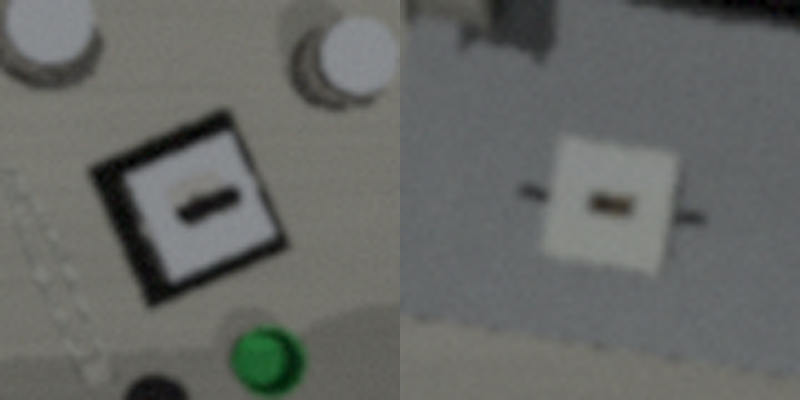

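The crop shows the middle socket with the black bow standing in it at (206,334), full-res; this is the meant dock. The key switch plate is at about (184,182). Next I'll refine the faces.

```bash
cat > f.py <<'E'
from h import *
from scipy.optimize import minimize
def fit(imgs,p,x0,size,z,n):
    # maximise edge contrast: mean inside - mean outside band of the square outline
    h=size/2
    def val(P):
        uv=np.array([proj(p,q) for q in P],np.float32)
        return cv2.remap(imgs,uv[:,1:2].copy(),uv[:,0:1].copy(),cv2.INTER_LINEAR).ravel()
    t=np.linspace(-.85,.85,15)
    def cost(x):
        c,s=np.cos(x[2]),np.sin(x[2]);tot=0
        for d,sg in((3.5,1),(-3.5,-1)):
            k=h-d; q=np.r_[np.c_[t*h,t*0+k],np.c_[t*h,t*0-k],np.c_[t*0+k,t*h],np.c_[t*0-k,t*h]]
            w=np.c_[x[0]+c*q[:,0]-s*q[:,1],x[1]+s*q[:,0]+c*q[:,1],np.full(len(q),z)]
            tot-=sg*val(w).mean()
        return tot
    best=min((minimize(cost,np.array(x0)+[a,b,d],method="Nelder-Mead",options=dict(initial_simplex=np.array(x0)+[a,b,d]+np.array([[0,0,0],[4,0,0],[0,4,0],[0,0,.1]]))) for a in(-5,0,5) for b in(-5,0,5) for d in (-.1,0,.1)),key=lambda r:r.fun)
    print(n,best.x[:2].round(1),np.degrees(best.x[2]).round(1),round(best.fun,1)); return best.x
if __name__=="__main__":
    for n in("top","scene"):
        ps=[capture(n) for _ in range(4)]
        g=np.mean([cv2.cvtColor(q["img"],cv2.COLOR_RGB2GRAY) for q in ps],axis=0).astype(np.float32); p=ps[0]
        if n=="top": np.save("top.npy",g)
        fit(g,p,[466,-213,.41],64,45,n+" dock"); fit(g,p,[521,156,-.17],52,76,n+" plate")
        for X in([466,-213,45],[521,156,76]): c=ray(p,proj(p,X)); print(" viewdir",(c[1]/np.linalg.norm(c[1])).round(2))
        # slot centroid (dark) within plate / bow in dock face
        for X,r,z in(([521,156,76],14,76),([465,-213,80],22,78)):
            pts=np.array([[X[0]+i,X[1]+j,z] for i in range(-r,r+1) for j in range(-r,r+1)])
            uv=np.array([proj(p,q) for q in pts],np.float32)
            v=cv2.remap(g,uv[:,1:2].copy(),uv[:,0:1].copy(),cv2.INTER_CUBIC).ravel()
            w=np.clip(np.percentile(v,60)-v-20,0,None); m=(pts[:,:2]*w[:,None]).sum(0)/w.sum()
            e,V=np.linalg.eigh(np.cov(pts[:,:2].T,aweights=w)); print(" dark",z,m.round(1),"yaw",np.degrees(np.arctan2(-V[0,1],V[1,1])).round(1))
    print(sense()["time_s"])
E
python3 f.py
```

```text
top dock [ 466.6 -215.7] 22.9 -84.7
top plate [520.8 155.6] -11.2 -33.9
 viewdir [ 0.03 -0.16 -0.99]
 viewdir [ 0.08  0.17 -0.98]
 dark 76 [520.5 154.9] yaw -9.8
 dark 78 [ 466.2 -214.8] yaw 20.7
scene dock [ 466.6 -216.3] 24.4 -48.8
scene plate [518.5 154.4] -8.6 -14.2
 viewdir [-0.66 -0.35 -0.66]
 viewdir [-0.69 -0.08 -0.72]
 dark 76 [519.8 159.4] yaw -42.4
 dark 78 [ 477.8 -213.3] yaw 32.8
4.8
```

jog_arm(
  series="0.865 -0.362 0.2 0 0 -1 0;0.865 -0.362 0.2 0 0 -1 0;0.865 -0.362 0.2 0 0 -1 0;0.865 -0.362 0.2 0 0 -1 0;0.865 -0.362 0.2 0 0 -1 0;0.865 -0.362 0.2 0 0 -1 0;0.865 -0.362 0.2 0 0 -1 0;0.865 -0.362 0.2 0 0 -1 0;0.865 -0.362 0.2 0 0 -1 0;0.865 -0.362 0.2 0 0 -1 0;0.865 -0.362 0.2 0 0 -1 0;0.865 -0.362 0.2 0 0 -1 0",
  grip_force=60,
)

```text
time_s: 6.3
eef_pos: [466.5, -216.1, 170.3]
ee_rot: [0.0, 0.553, 0.833, 0.0]
force: [0.5, 0.8, -0.6]
grip_width: 0.503
grip_force: 0.0
```

jog_arm(
  series="0 0 0.06 0 0 0 0;0 0 0.12 0 0 0 0;0 0 0.16 0 0 0 0;0 0 0.2 0 0 0 0;0 0 0.23 0 0 0 0;0 0 0.25 0 0 0 0;0 0 0.25 0 0 0 0",
)

```text
time_s: 7.18
eef_pos: [466.4, -216.0, 70.0]
ee_rot: [-0.0, 0.553, 0.833, 0.0]
force: [0.3, 0.5, -0.4]
grip_width: 0.506
grip_force: 0.0
```

```bash
python3 - <<'E'
from h import *
p=capture("scene");q=capture("top")
save("pre",np.hstack([cv2.resize(i["img"][a:a+100,b:b+100],(400,400),interpolation=cv2.INTER_CUBIC) for i,a,b in((p,120,150),(q,160,285))]))
s=sense();print(s["eef_pos"],s["force"])
E
```

```text
[ 466.7220476  -216.17624461   70.70577437] [ 0.40509623 -0.19737529  0.13549745]
```

View pics/pre.png

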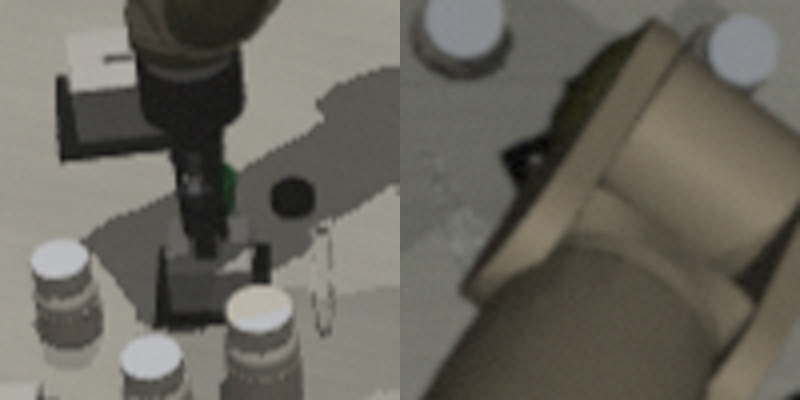

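The gripper is centred over the middle socket, with its fingers around the bow at about (175,203) in the scene view. Nothing else is touched. Closing now.

jog_arm(
  series="0 0 0 0 0 0 -0.6;0 0 0 0 0 0 -1;0 0 0 0 0 0 -1;0 0 0 0 0 0 -1;0 0 0 0 0 0 -1;0 0 0 0 0 0 -1",
  grip_force=80,
)

```text
time_s: 8.02
eef_pos: [466.9, -216.3, 71.1]
ee_rot: [0.001, 0.553, 0.833, -0.0]
force: [0.4, 0.2, 4.9]
grip_width: 0.106
grip_force: 92.7
```

jog_arm(
  series="0 0 -0.01 0 0 0 -1;0 0 -0.02 0 0 0 -1;0 0 -0.03 0 0 0 -1;0 0 -0.045 0 0 0 -1;0 0 -0.06 0 0 0 -1;0 0 -0.085 0 0 0 -1;0 0 -0.11 0 0 0 -1;0 0 -0.15 0 0 0 -1;0 0 -0.2 0 0 0 -1;0 0 -0.25 0 0 0 -1;0 0 -0.25 0 0 0 -1;0 0 -0.25 0 0 0 -1",
  grip_force=110,
)

```text
time_s: 9.52
eef_pos: [466.3, -215.8, 169.9]
ee_rot: [-0.0, 0.553, 0.833, 0.0]
force: [-0.7, -0.9, -1.1]
grip_width: 0.103
grip_force: 124.4
```

jog_arm(
  series="0.1 0.06 -0.1 0 0 0.1 -1;0.2 0.12 -0.1 0 0 0.2 -1;0.3 0.18 -0.1 0 0 0.3 -1;0.42 0.25 -0.1 0 0 0.368 -1;0.54 0.33 -0.1 0 0 0.368 -1;0.65 0.39 -0.1 0 0 0.368 -1;0.74 0.45 -0.07 0 0 0.368 -1;0.8025 0.484 -0.05 0 0 0.368 -1;0.8025 0.484 0 0 0 0.368 -1;0.8025 0.484 0 0 0 0.368 -1;0.8025 0.484 0 0 0 0.368 -1",
)

```text
time_s: 10.9
eef_pos: [520.4, 154.7, 170.6]
ee_rot: [0.0, 0.768, 0.641, 0.0]
force: [-0.4, 0.1, -0.5]
grip_width: 0.105
grip_force: 124.4
```

```bash
python3 - <<'E'
from h import *
p=capture("scene");q=capture("top")
s=sense();e=np.array(s["eef_pos"]);print(e,s["ee_rot"],s["force"])
for n,i in(("scene",p),("top",q)):
    for l in("key","key_bow","lock_mouth"): print(n,l,[(np.round(m["point"],1).tolist(),round(m["confidence"],2)) for m in mark_of(l,i)[:3]])
    print("exp tip",np.round(proj(i,e-[0,0,61]),1),"lock",np.round(proj(i,[520.3,155.2,76]),1))
save("in",np.hstack([cv2.resize(i["img"][a:a+100,b:b+100],(400,400),interpolation=cv2.INTER_CUBIC) for i,a,b in((p,140,265),(q,130,130))]))
E
```

```text
[520.54400996 154.65954642 170.95788275] [2.69053870e-04 7.67757289e-01 6.40740581e-01 4.25449393e-04] [-0.76388867 -0.23642595  0.00451103]
scene key [([206.1, 317.5], 0.46)]
scene key_bow [([189.2, 317.7], 0.48)]
scene lock_mouth [([213.9, 317.1], 0.58)]
exp tip [205.5 316.6] lock [214.1 315.5]
top key []
top key_bow []
top lock_mouth [([186.0, 182.8], 0.85), ([188.5, 188.0], 0.71)]
exp tip [184.3 181. ] lock [185.5 183.2]
```

View pics/in.png

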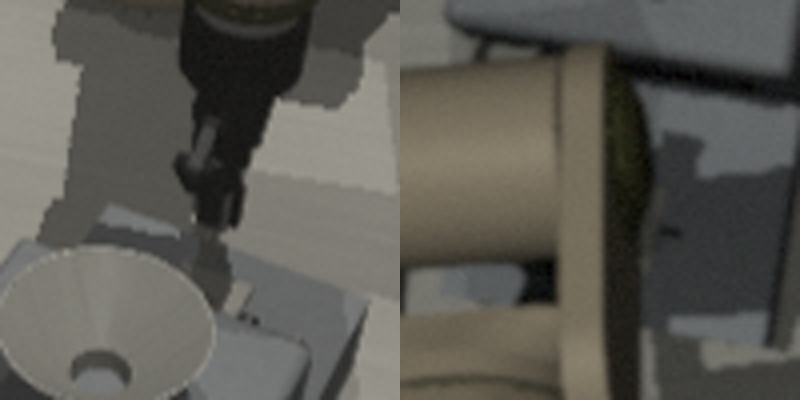

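jog_arm(
  series="0.001 0 0.03 0 0 0 -1;0.001 0 0.06 0 0 0 -1;0.001 0 0.07 0 0 0 -1;0.001 0 0.075 0 0 0 -1;0.001 0 0.08 0 0 0 -1;0.001 0 0.085 0 0 0 -1;0.001 0 0.09 0 0 0 -1;0.001 0 0.095 0 0 0 -1;0.001 0 0.095 0 0 0 -1",
)

```text
time_s: 12.42
eef_pos: [520.3, 155.4, 132.2]
ee_rot: [-0.0, 0.768, 0.641, -0.0]
force: [0.7, -0.7, -1.3]
grip_width: 0.102
grip_force: 124.4
```

jog_arm(
  series="0 0 0.006 0 0 0 -1;0 0 0.012 0 0 0 -1;0 0 0.018 0 0 0 -1;0 0 0.024 0 0 0 -1;0 0 0.024 0 0 0 -1",
)

```text
time_s: 13.05
eef_pos: [520.2, 155.3, 122.5]
ee_rot: [-0.0, 0.768, 0.641, -0.0]
force: [0.1, -0.2, -1.8]
grip_width: 0.101
grip_force: 124.4
```

jog_arm(
  series="0 0 0.006 0 0 0 -1;0 0 0.012 0 0 0 -1;0 0 0.018 0 0 0 -1;0 0 0.024 0 0 0 -1;0 0 0.03 0 0 0 -1;0 0 0.03 0 0 0 -1",
)

```text
time_s: 13.8
eef_pos: [520.5, 155.4, 110.7]
ee_rot: [0.0, 0.768, 0.641, 0.0]
force: [2.0, 0.2, 1.2]
grip_width: 0.101
grip_force: 124.8
```

jog_arm(
  series="0 0 0.004 0 0 0 -1;0 0 0.008 0 0 0 -1;0 0 0.012 0 0 0 -1;0 0 0.016 0 0 0 -1;0 0 0.02 0 0 0 -1;0 0 0.023 0 0 0 -1;0 0 0.023 0 0 0 -1",
)

```text
time_s: 14.68
eef_pos: [520.6, 155.2, 102.1]
ee_rot: [0.0, 0.768, 0.641, 0.0]
force: [-1.2, -1.4, 8.7]
grip_width: 0.103
grip_force: 126.5
```

jog_arm(
  series="0 0 0.003 0 0 0 -1;0 0 0.006 0 0 0 -1;0 0 0.008 0 0 0 -1;0 0 0.008 0 0 0 -1;0 0 0.008 0 0 0 -1",
)

```text
time_s: 15.3
eef_pos: [520.8, 155.2, 101.9]
ee_rot: [0.001, 0.767, 0.641, 0.001]
force: [-11.4, -3.6, 37.1]
grip_width: 0.102
grip_force: 131.5
```

jog_arm(
  series="0 0 -0.003 0 0 0 -1;0 0 -0.003 0 0 0.07 -1;0 0 -0.003 0 0 0.14 -1;0 0 -0.003 0 0 0.21 -1;0 0 -0.003 0 0 0.28 -1",
)

```text
time_s: 15.92
eef_pos: [520.8, 155.4, 102.0]
ee_rot: [0.001, 0.89, 0.457, 0.001]
force: [-5.9, -2.1, 26.6]
grip_width: 0.098
grip_force: 129.3
```

```bash
python3 -c "
from rig import sense
s=sense();print({k:s[k] for k in('force','wrist_torque','eef_pos','joints')})"
```

```text
{'force': array([-5.86436726, -2.0628282 , 26.63285915]), 'wrist_torque': array([-0.41394411,  1.4207282 ,  0.14764392]), 'eef_pos': array([520.84643352, 155.41289002, 101.97613868]), 'joints': array([ 7.45044677e-02,  5.12902008e-01,  1.62188420e+00, -4.39987449e-04,
        1.00465999e+00,  6.96745696e-01])}
```

jog_arm(
  series="0 0 0 0 0 0.07 -1;0 0 0 0 0 0.14 -1;0 0 0 0 0 0.21 -1;0 0 0 0 0 0.28 -1;0 0 0 0 0 0.35 -1;0 0 0 0 0 0.42 -1;0 0 0 0 0 0.49 -1;0 0 0 0 0 0.56 -1;0 0 0 0 0 0.63 -1;0 0 0 0 0 0.7 -1;0 0 0 0 0 0.75 -1;0 0 0 0 0 0.79 -1;0 0 0 0 0 0.79 -1;0 0 0 0 0 0.79 -1",
)

```text
time_s: 17.68
eef_pos: [520.9, 155.4, 102.0]
ee_rot: [-0.0, 0.99, -0.144, 0.001]
force: [-7.0, -2.0, 25.5]
grip_width: 0.101
grip_force: 129.4
```

```bash
python3 - <<'E'
from h import *
s=sense();print({k:s[k] for k in('force','wrist_torque','eef_pos','ee_rot','joints')})
r=s["ee_rot"];print("y angle",2*np.degrees(np.arctan2(r[2],r[1]))-90)
p=capture("scene");q=capture("top")
for n,i in(("scene",p),("top",q)):
    for l in("key","key_bow"): print(n,l,[(np.round(m["point"],1).tolist(),round(m["confidence"],2)) for m in mark_of(l,i)[:3]])
save("end",np.hstack([cv2.resize(i["img"][a:a+100,b:b+100],(400,400),interpolation=cv2.INTER_CUBIC) for i,a,b in((p,140,265),(q,130,130))]))
E
```

```text
{'force': array([-6.9893898 , -1.95746557, 25.53202114]), 'wrist_torque': array([-0.38601586,  1.35856894,  0.12914732]), 'eef_pos': array([520.9008019 , 155.35874558, 101.97803865]), 'ee_rot': array([-3.22013378e-05,  9.89604191e-01, -1.43813127e-01,  1.15232627e-03]), 'joints': array([ 7.44244890e-02,  5.12923402e-01,  1.62184236e+00, -5.18097174e-04,
        1.00456324e+00,  1.93412551e+00])}
y angle -106.53712321220522
scene key [([172.6, 223.2], 0.7)]
scene key_bow [([210.0, 315.1], 0.49)]
top key []
top key_bow []
```

View pics/end.png

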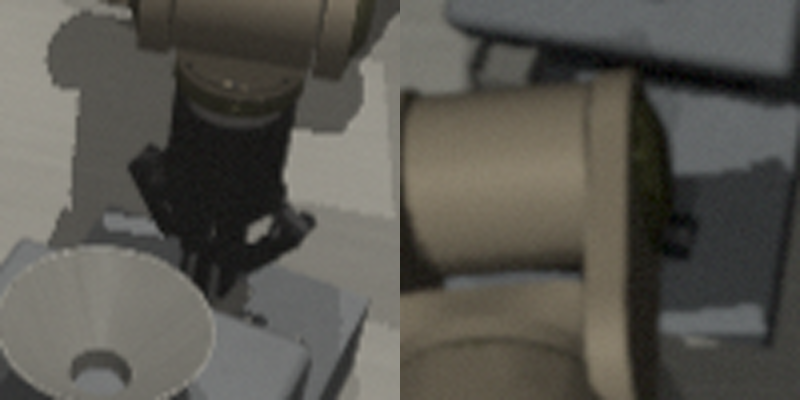

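The scene view shows the gripper turned and still on the bow, at about (205,318). I'll turn slightly further and see if the torque rises against the stop.

jog_arm(
  series="0 0 0 0 0 0.01 -1;0 0 0 0 0 0.02 -1;0 0 0 0 0 0.025 -1;0 0 0 0 0 0.025 -1;0 0 0 0 0 0.025 -1",
)

```text
time_s: 18.6
eef_pos: [520.9, 155.4, 102.0]
ee_rot: [-0.0, 0.987, -0.163, 0.001]
force: [-6.7, -2.9, 26.4]
grip_width: 0.1
grip_force: 129.5
```

```bash
python3 -c "
from rig import sense
s=sense();print({k:s[k] for k in('force','wrist_torque','eef_pos','ee_rot','dq')})"
```

```text
{'force': array([-6.67302379, -2.91072578, 26.38799999]), 'wrist_torque': array([-0.33116714,  1.43659213,  0.33157155]), 'eef_pos': array([520.86587944, 155.44027356, 101.98678556]), 'ee_rot': array([-3.73440179e-05,  9.86633092e-01, -1.62953447e-01,  1.14635565e-03]), 'dq': array([-8.60457845e-04, -7.13613781e-04, -3.02090157e-05,  4.96533990e-04,
       -1.71911279e-04, -1.03987929e-04])}
```

The torque rose from 0.13 to 0.33 N m, so the cylinder is at its stop. The key is pushed home with 26 N and gripped firmly.

```bash
python3 -c "
from rig import finish_job
print(finish_job())"
```

```text
the job is handed in; nothing more can be done
None
```

I handed the job in at about 18.6 s of the 58 s: the readings show the key pulled from the middle socket, pushed home in the key switch, turned clockwise to its stop and still gripped there. The hand-in returned no verdict.

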